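# Mount a stone on the rotary display and hold it at the front

### The arm

A 6-joint arm with a two-finger parallel gripper is mounted at the origin on a cart in front of the work surface, level with it; the furniture and walls round the work are solid. World frame = base frame: x ahead of the robot, y to its left, z up, the work surface at z = 0. Lengths are in m, angles in rad, forces in N, time in s.
With the tool pointing down it reaches from about 0.25 to 0.8 m from the base axis. Payload 3.9 kg.
Tool frame: the origin (TCP) lies at the very end of the fingers, on their centre line; the grasp point (between the pads) lies ctrl.grasp_offset behind it (ctrl.grasp_offset is the distance from the TCP to the grasp point, in m); z points along the fingers, y is the line along which they close (so a half turn about z gives the same grasp; the last joint's range is limited). The gripper opens to 85 mm and grips with 20 to 120 N. Pads are 22 mm wide; open, the fingers measure 114 mm over their backs; the gripper's body (76 mm by 85 mm) begins 54 mm behind the grasp point. The pads swing forward as they close: fully open they stand 13 mm farther back than shut.
Start: joints at [1.288, 0.26, -0.138, 1.173, 0, 1.571], TCP at [0.146, 0.504, 0.231] pointing down, gripper open.
Joint ranges: [-2.78, 2.78], [-0.83, 1.72], [-1.28, 1.37], [-1.9, 2.12], [-1.57, 1.48], [-3.14, 3.14]. Speed limits (rad/s): [2.57, 2.57, 3.14, 3.14, 3.14, 3.14].

### API

Orientations are given as a unit quaternion [x, y, z, w].
In Python, from cell import ctrl, optics gives the robot as it stands.
- The arm moves only by the tool carry_out, never from a script. Its argument "steps" is a list of rows, each an object with "hand": the opening, from 0 (shut) to 1 (fully open); "translation": the shift along the tool's x, y, z as a fraction of full scale, a list of three; "yaw": the turn about the tool's z as a fraction of full scale. In form: [{"hand": hand, "translation": [x, y, z], "yaw": yaw}, ...]. A call has exactly 8 rows; each row is the pose to reach, as a shift and turn from the pose commanded when the call began, along the tool's axes at that moment, turning the shorter way round; what a row does not reach only later rows make up. Full scale, the value 1, is 10 cm for a shift and 180 degrees for a turn. A row lasts 1/8 s, in which the tool goes at most 62.5 mm and 10.7 degrees, less where a joint would pass 70% of its speed; a pose out of reach is approached as far as the arm can. A call with a number of a shift or a turn outside -1 to 1 is refused whole. A call with a gripper value outside its range is refused whole. The fingers move at their own pace and stop on an object; "squeeze" is the grip in N (left out, the last holds). Time passes only in rows, so rows that repeat a pose let the fingers close, or fill a call up. It gives the time, the measured TCP pose, the force, the opening and the grip force at its end, in the units of the state.
- ctrl.sense(): the state, without advancing time (a new reading comes with each control period).
- optics.camera(name): name is "scene" or "top" or "wrist"; returns a dict with "img" (480x640x3 uint8, red, green, blue), "depth" (480x640 float32, m along the optical axis (not along the pixel's ray), 0 where there is no reading), "K" (3x3 intrinsics, pixels), "R" (3x3) and "t" (3): a world point X has camera coordinates R X + t. Camera axes: x right, y down, z forward; pixel columns grow to the right and rows downward; lengths in m; the calibration is good to about 2 mm. A picture is of the moment at which its call begins.
- ctrl.job_done(): hands the job in; it is judged then, once.
Trained networks look in a picture, given as the dict that the camera call returned (one of the last four; its "shot" number tells which), for a name from the list of things; names that differ only in an ending like _2 or _b are one class to them, and where a whole thing is asked for, a point or a joint stands for the part that bears it (a point fixed in the world has none). Each returns a list of dicts, best first, with "conf" (0 to 1); they miss things now and then, are a little off and sometimes report something else, mostly with a low value. They report only what shows in the picture. A call takes as long as a camera call.
- optics.search_frame(picture, label): "uv" ([column, row] in pixels, amid what is visible of it).
The state is a dict: "t": time; "q": joint angles; "joint_velocities": joint speeds; "joint_efforts": joint torques, N m; "eef_pos": TCP position; "ee_rot": TCP orientation; "contact_force": force on the tool from outside, world axes, zero at the start; "torque": the same for the moment, N m; "gripper_width": finger opening in m; "grasp_force": force on a finger pad.
Only numpy, scipy, OpenCV 4.12 (cv2) and the standard library are available. Lean on these libraries where they do the work, as an engineer would, in place of code of your own. Each camera call takes 0.05 s, during which the arm holds its last target. There are 200 camera calls.

### The job

The low round palm stone on its wooden plinth has set: lift it out of the glue-up block and plug its square tenon fully home in the one empty socket of the rotary display stand, then let go of it. Turn the stand smoothly, never spinning it fast, until that stone stands at the front, in line with the steel pointer on the foot, and finish while gripping the stand's square centre handle so that the free-running turntable stays put while I photograph it. The egg in the glue-up block stays where it is, and so do the other things lying about.

Things in the scene. Friction and masses are not known exactly. Their poses are not given: they have to be found in the camera images.
- mounted_stone: Loose, 0.1 kg: dark wooden square plinth, 44 x 44 mm, z = 15 to 43 mm (top 4 mm stepped in by 3 mm a side), sides along x and y; a low rounded palm stone, 40 x 40 mm, glued on it, z = 43 to 65 mm; below it a tenon, 22 x 22 mm, 15 mm long, lowest 4 mm narrower by 3 mm. Origin: centre of the tenon's underside, z up. Starts upright in a nest of the glue block; grip across the plinth's sides.
- shoulder (a point): On mounted_stone: centre of the plinth's underside, at the root of the tenon, 15 mm above the body's origin; axes as the body's.
- mounted_egg: Loose: a like plinth and tenon with an upright egg (42 mm wide, 48 mm tall) on top, in the other nest of the glue-up block; to be left alone. Origin: centre of the tenon's underside.
- glue_block: Fixed pale wooden block, 64 x 184 x 24 mm, origin at the centre of its underside. Two square nests, 28 x 28 mm, 18 mm deep, at y = +60 and -60 mm in its frame; the plinths rest on its top at 24 mm. Which piece is in which nest varies.
- stand: Fixed foot of the rotary display stand, round, 184 mm wide, dark steel. Origin: centre of its underside, on the turntable's vertical axis. Its -x axis points to the front, where the steel pointer is.
- pointer (a point): Tip of the small steel pointer on the foot, 131.5 mm from the axis along the stand's -x, 32 mm above the table: it marks the front. Axes as the stand's.
- turntable (a joint): Angle of the turntable, rad, anticlockwise positive from above; 0 (or 2 pi) when the empty socket is exactly at the pointer. Starts between 0.9 and 5.38. Turns freely both ways, over a full turn; drag about 0.05 N m, no detents, no spring. Wooden disc 231 mm wide, top at z = 34 mm, with four dark socket blocks, 44 x 44 x 18 mm, tops at z = 52 mm, a quarter turn apart.
- socket (a point): Centre of the mouth of the only empty socket, 82 mm from the turntable's axis, z = 52 mm; z up, -x pointing straight outward. Square hole 24 x 24 mm, sides along x and y, 18 mm deep, rim chamfered 2 mm. The tenon fits at any quarter turn; home = plinth resting on the block. The other three sockets carry fixed plinths with a sphere, a tower (top at z = 163 mm) and an egg.
- handle: Square wooden handle at the turntable's centre, fixed to it: 32 x 32 x 50 mm, z = 96 to 146 mm, on a steel stem of 18 mm. Origin: centre of its underside, on the turntable's axis; its flats lie along its own x and y axes, 45 degrees off the lines to the sockets.
- glue_tube: Loose bystander: glue tube, 37 x 136 x 24 mm, lying. Origin under its centre.
- magnifier: Loose bystander: folded loupe, 24 x 44 x 16 mm. Origin under its centre.
- tweezer: Loose bystander: steel tweezers, 15 x 118 x 8 mm, lying. Origin under its centre.
- grey_palm: Loose bystander: palm stone without plinth, 50 x 56 x 28 mm. Origin under its centre.
- tealight: Loose bystander: tealight candle, 38 mm wide, 15 mm tall. Origin under its centre.

How it is judged:
On the way, in this order (a step that is already met when the one before it is completed fails the run):
1. the mounted stone is plugged fully home in the empty socket and let go (horizontal distance between shoulder and socket below 0.003 m and z of shoulder in the frame of socket below 0.0025 m and angle between the z axis of mounted_stone and the z axis of socket, either way round below 0.06 rad and contact force between the fingers and mounted_stone below 0.3 N), for 0.2 s.
2. gripped by the centre handle, the turntable stands with the stone at the pointer (all of step 1 and y of socket in the frame of stand between -0.006 and 0.006 m and x of socket in the frame of stand below -0.07 m and contact force between the fingers and handle above 3 N), for 0.2 s.
At the end, for the whole second after the job is handed in: Tenon home (plinth within 3 mm of the socket centre, shoulder within 2.5 mm of the block, upright), that socket in line with the pointer within 6 mm, turntable still (under 0.06 rad/s), fingers gripping the centre handle (over 3 N) and not touching the mounted stone (all of step 2 and velocity of joint turntable between -0.06 and 0.06 rad/s); the arm keeps its last pose, push and grip.
It fails at once if the egg piece or another bystander is displaced by more than 25 mm (distance of any of mounted_egg, glue_tube, magnifier, tweezer, grey_palm, tealight from where it was at the start of the episode above 0.025 m).
It fails at once if the turntable is spun faster than 3 rad/s (velocity of joint turntable above 3 rad/s or velocity of joint turntable below -3 rad/s).
It also fails if it takes over 72 s, if anything falls off the work surface, if the arm or the gripper's body presses on something with over 40 N, if the wrist force passes 120 N, or if a joint passes its speed limit or range.

## Working session

There is one attempt and no reset: what is moved stays moved. The work goes in short steps, Python scripts to look and compute and a tool call to move; the robot and the scene stay as the last step left them, time stands still between calls to the robot, and variables do not carry over. Pictures are saved under pics/ and viewed, at most 10 in all, crops included, and the job is handed in when it is done.

Besides the shell and the picture viewer there is one more tool, called after "Request:" by a JSON object that holds its "name" and its "arguments". carry_out: Moves the arm, as the interface text tells. Shift numbers are shares of 10 cm and turn numbers shares of 180 degrees, none past 1 either way. Its arguments: {"type":"object","properties":{"steps":{"type":"array"},"squeeze":{"type":"number"}},"required":["steps"]}

```bash
mkdir -p pics; cat > h.py <<'E'
import numpy as np, cv2
from cell import ctrl, optics
def world(p,uv,r=2):
    u,v=int(round(uv[0])),int(round(uv[1]))
    d=p["depth"][max(0,v-r):v+r+1,max(0,u-r):u+r+1]; d=np.median(d[d>0])
    c=np.linalg.inv(p["K"])@[uv[0],uv[1],1]*d
    return p["R"].T@(c-p["t"])
def cloud(p):
    v,u=np.mgrid[0:480,0:640]; d=p["depth"].astype(float)
    c=(np.linalg.inv(p["K"])@np.stack([u*d,v*d,d]).reshape(3,-1))
    return ((p["R"].T@(c-np.array(p["t"])[:,None])).T).reshape(480,640,3), d>0
def save(p,n): cv2.imwrite("pics/"+n,p["img"][:,:,::-1])
E
python3 - <<'E'
from h import *
np.set_printoptions(precision=4,suppress=True)
s=ctrl.sense(); print(s["eef_pos"],s["ee_rot"],ctrl.grasp_offset,s["gripper_width"])
ims=[]
for n in ["top","scene"]:
    p=optics.camera(n); save(p,n+"0.png"); np.savez(n+"0.npz",**{k:np.array(p[k]) for k in("img","depth","K","R","t")})
    print(n,"cam",-p["R"].T@p["t"])
    for l in ["mounted_stone","mounted_egg","glue_block","stand","pointer","socket","handle","glue_tube","magnifier","tweezer","grey_palm","tealight"]:
        r=optics.search_frame(p,l)
        for k in r[:2]:
            print(l,round(k["conf"],2),np.array(k["uv"]),world(p,k["uv"]))
E
```

```text
[0.1463 0.5035 0.2304] [ 0.1409  0.99   -0.001  -0.0001] 0.0187 0.08545337203787393
top cam [ 0.3143 -0.0794  1.0261]
mounted_stone 0.71 [443.1 294.3] [ 0.4434 -0.3109  0.072 ]
mounted_egg 0.94 [384.1 275.6] [ 0.4608 -0.1894  0.0899]
glue_block 0.75 [412.2 288.1] [ 0.4536 -0.2579  0.0236]
stand 0.82 [275.2 240.3] [0.5057 0.0355 0.0599]
pointer 0.6 [273.2 238.4] [0.4987 0.0339 0.1113]
socket 0.62 [274.  242.3] [0.5046 0.0393 0.043 ]
handle 0.6 [273.  230.6] [0.5064 0.0323 0.1461]
handle 0.55 [275.2 241.5] [0.5065 0.0371 0.0434]
glue_tube 0.56 [172.5 299.3] [0.3602 0.2335 0.011 ]
magnifier 0.68 [334.2 306.3] [ 0.3938 -0.103   0.0159]
tweezer 0.54 [430.1 178.3] [ 0.7053 -0.2756  0.0035]
grey_palm 0.56 [186.7 254.4] [0.456  0.2188 0.0253]
tealight 0.63 [430.  232.2] [ 0.5816 -0.2863  0.0082]
scene cam [-0.2428 -0.6995  0.9065]
mounted_stone 0.77 [393.1 316.6] [ 0.4271 -0.3189  0.0638]
mounted_stone 0.73 [289. 236.] [0.5072 0.0358 0.0464]
mounted_egg 0.7 [356.8 283.4] [ 0.4543 -0.2077  0.0705]
mounted_egg 0.19 [415.3 285.7] [ 0.5807 -0.2825  0.0092]
glue_block 0.94 [372.7 313.9] [ 0.4384 -0.2623  0.0244]
stand 0.79 [287.5 237.6] [0.5034 0.0376 0.0429]
pointer 0.76 [290.6 240.8] [ 0.4661 -0.0085  0.081 ]
socket 0.95 [291.8 235.8] [0.5119 0.0307 0.0465]
handle 0.77 [289.1 208. ] [0.5042 0.0251 0.1384]
glue_tube 0.75 [189.  248.8] [0.3442 0.2241 0.0185]
glue_tube 0.35 [289.9 234.8] [0.5096 0.0348 0.0491]
magnifier 0.7 [304.1 299.9] [ 0.3876 -0.1123  0.0142]
magnifier 0.57 [291.4 235.9] [0.5113 0.0315 0.0461]
tweezer 0.72 [397.8 320.2] [ 0.432  -0.3276  0.0545]
tweezer 0.54 [441.1 257.7] [ 0.7051 -0.2796  0.0052]
grey_palm 0.77 [224.  225.4] [0.4562 0.2163 0.0253]
tealight 0.73 [415.8 284.3] [ 0.5855 -0.2809  0.0089]
```

```bash
python3 - <<'E'
import cv2
a=cv2.imread("pics/top0.png")[165:340,140:480]
cv2.imwrite("pics/top0c.png",cv2.resize(a,None,fx=2.35,fy=2.35,interpolation=cv2.INTER_CUBIC))
E
```

```text
(no output)
```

View pics/top0c.png

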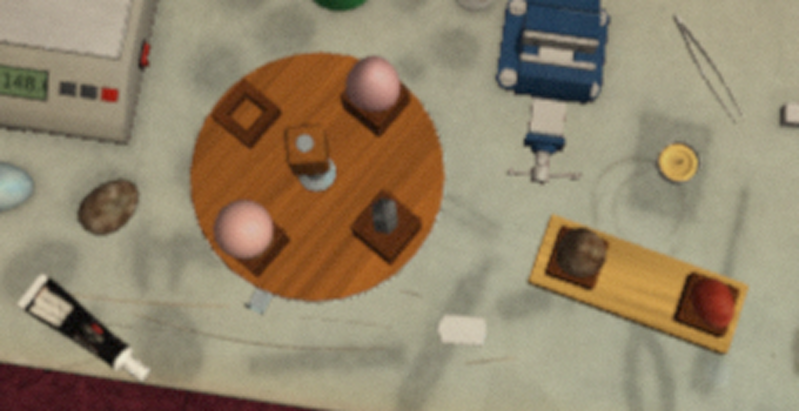

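```bash
cat > m.py <<'E'
from h import *
np.set_printoptions(precision=4,suppress=True)
def rect(P): 
    r=cv2.minAreaRect((P[:,:2]*1000).astype(np.float32)); return np.round(r[0],1),np.round(r[1],1),round(r[2],1)
E
python3 - <<'E'
from m import *
from scipy.optimize import least_squares
for n in ["top0","scene0"]:
    p=dict(np.load(n+".npz")); W,ok=cloud(p); x,y,z=W[...,0],W[...,1],W[...,2]
    near=ok&(np.hypot(x-.505,y-.034)<.14)
    m=near&(abs(z-.034)<.004); m=(m*255).astype(np.uint8)
    P=W[m>0]; print(n,"disc z",np.median(P[:,2]),len(P))
    h=cv2.convexHull((P[:,:2]*1000).astype(np.float32))[:,0]
    f=least_squares(lambda q:np.hypot(h[:,0]-q[0],h[:,1]-q[1])-q[2],[505,34,115],loss="soft_l1"); print("disc circ",f.x,"n",len(h))
    P=W[near&(z>.140)&(z<.152)&(np.hypot(x-.505,y-.034)<.05)]; print("handle",len(P),rect(P),P.mean(0))
    P=W[near&(abs(z-.052)<.004)]; 
    k=P[(P[:,1]>.034)&(P[:,0]>.505)]; print("socket blk",len(k),rect(k),k.mean(0))
    P=W[ok&(abs(z-.024)<.004)&(abs(x-.445)<.09)&(abs(y+.255)<.13)]; print("glue",len(P),rect(P),P[:,2].mean())
    P=W[ok&(z>.035)&(z<.080)&(np.hypot(x-.43,y+.317)<.04)]; print("stone",len(P),rect(P),P.mean(0))
    q=P[P[:,2]>.050]; print(" top",rect(q),q[:,2].max())
    P=W[ok&(z>.012)&(z<.05)&(np.hypot(x-.505,y-.034)>.121)&(np.hypot(x-.505,y-.034)<.145)]; print("pointer",len(P),P.mean(0),P[P[:,0].argmin()] if len(P) else 0)
E
```

```text
top0 disc z 0.03389662935457197 6216
disc circ [513.6098  39.894  114.2624] n 45
handle 281 (array([514.2,  39.9]), array([32.8, 32.2]), 15.3) [0.5133 0.0395 0.1456]
socket blk 319 (array([538.9,  81.2]), array([113. ,  44.1]), 57.8) [0.5558 0.1086 0.0517]
glue 1652 (array([ 459. , -256.2]), array([184. ,  65.2]), 77.7) 0.024067280429253733
stone 494 (array([ 446.5, -313.3]), array([44. , 44.1]), 78.1) [ 0.4432 -0.3098  0.0602]
 top (array([ 446.2, -313. ]), array([40.2, 40.3]), 78.5) 0.07737719611779656
pointer 108 [0.5717 0.0951 0.0321] [0.3852 0.0719 0.0222]
scene0 disc z 0.03514230753877544 2198
disc circ [511.2703  40.0316 115.4692] n 25
handle 136 (array([511.9,  39.5]), array([34.6, 30.9]), 13.5) [0.5101 0.0371 0.1464]
socket blk 83 (array([531.9,  86.7]), array([115. ,  25.7]), 60.4) [0.5411 0.1078 0.0527]
glue 1065 (array([ 458.7, -255.4]), array([187.2,  68.2]), 77.6) 0.025022285526877363
stone 514 (array([ 444.9, -312.7]), array([46. , 44.2]), 78.0) [ 0.4377 -0.3182  0.0566]
 top (array([ 444.9, -314.8]), array([41.1, 42.1]), 77.3) 0.07841922101905358
pointer 37 [0.46   0.0867 0.0263] [0.3824 0.0689 0.029 ]
```

The top view shows the empty socket upper-left (crop 246,113), the pointer at (258,302), the red palm stone at (712,303), the egg at (583,250) and the handle at (306,148). The sizes I measured match the ones given. I'll start moving towards the stone.

Request:
{"name": "carry_out", "arguments": {"steps": [{"hand": 1, "translation": [-0.09, -0.12, 0], "yaw": 0.06}, {"hand": 1, "translation": [-0.18, -0.25, 0], "yaw": 0.12}, {"hand": 1, "translation": [-0.28, -0.38, 0], "yaw": 0.18}, {"hand": 1, "translation": [-0.37, -0.5, 0], "yaw": 0.24}, {"hand": 1, "translation": [-0.46, -0.62, 0], "yaw": 0.3}, {"hand": 1, "translation": [-0.55, -0.75, 0], "yaw": 0.36}, {"hand": 1, "translation": [-0.65, -0.88, 0], "yaw": 0.42}, {"hand": 1, "translation": [-0.74, -1, 0], "yaw": 0.477}], "squeeze": 60}}

```text
t: 2.3
eef_pos: [0.1898, 0.3869, 0.2314]
ee_rot: [0.779, 0.626, 0.0, -0.0]
contact_force: [0.0, 0.1, -0.0]
gripper_width: 0.0855
grasp_force: 0.0
```

```bash
cat >> m.py <<'E'
from scipy.spatial.transform import Rotation as Ro
def rel(target, yang=None, s=None):
    """target TCP xyz (m), tool-y heading deg (mod 180) -> shift in tool axes /0.1, yaw/180"""
    s=s or ctrl.sense(); R=Ro.from_quat(s["ee_rot"]).as_matrix(); d=R.T@(np.array(target)-s["eef_pos"])
    h=np.degrees(np.arctan2(R[1,1],R[0,1])); out=d/.1
    yw=None
    if yang is not None: yw=-(((yang-h)+90)%180-90)/180
    print("t",round(s["t"],2),"pos",np.array(s["eef_pos"]),"yhead",round(h,2),"tilt",R[:,2],"-> shift",out,"yaw",yw,"w",round(s["gripper_width"],4),"gf",s["grasp_force"],"F",np.array(s["contact_force"]),"q",np.array(s["q"]))
E
python3 - <<'E'
from m import *
rel([.446,-.3138,.231],-12)
p=dict(np.load("top0.npz")); W,ok=cloud(p); x,y,z=W[...,0],W[...,1],W[...,2]
c=np.array([.5135,.0399])
r=np.hypot(x-c[0],y-c[1])
P=W[ok&(abs(z-.052)<.0035)&(np.hypot(x-.554,y-.111)<.034)]
print(len(P),rect(P))
P=W[ok&(z>.012)&(z<.05)&(r>.121)&(r<.140)&(x<.43)]
a=np.degrees(np.arctan2(P[:,1]-c[1],P[:,0]-c[0])); print("ptr",len(P),a.min(),np.median(a),a.max(),np.c_[P,a,np.hypot(P[:,0]-c[0],P[:,1]-c[1])][::3])
E
```

```text
t 2.3 pos [0.1898 0.3869 0.2314] yhead -12.42 tilt [ 0.0002  0.0002 -1.    ] -> shift [-6.2927  4.0086  0.003 ] yaw -0.0023149916877758395 w 0.0855 gf 0.0 F [ 0.0466  0.0778 -0.0179] q [ 1.1147  0.099  -0.342   1.1295 -0.      2.9023]
296 (array([557. , 109.8]), array([45.2, 44.1]), 58.5)
ptr 14 159.69873269727734 163.7798714601916 166.6348752143789 [[  0.3913   0.0851   0.0257 159.6987   0.1303]
 [  0.3895   0.0799   0.0307 162.1343   0.1303]
 [  0.3879   0.0776   0.0297 163.2848   0.1312]
 [  0.3863   0.0756   0.0275 164.3324   0.1321]
 [  0.3852   0.0719   0.0222 165.9711   0.1322]]
```

Request:
{"name": "carry_out", "arguments": {"steps": [{"hand": 1, "translation": [-0.12, 0.07, 0], "yaw": 0}, {"hand": 1, "translation": [-0.24, 0.15, 0], "yaw": 0}, {"hand": 1, "translation": [-0.36, 0.23, 0], "yaw": 0}, {"hand": 1, "translation": [-0.48, 0.3, 0], "yaw": 0}, {"hand": 1, "translation": [-0.6, 0.38, 0], "yaw": 0}, {"hand": 1, "translation": [-0.73, 0.46, 0], "yaw": 0}, {"hand": 1, "translation": [-0.86, 0.55, 0], "yaw": 0}, {"hand": 1, "translation": [-1, 0.64, 0], "yaw": 0}]}}

```text
t: 3.3
eef_pos: [0.2318, 0.2753, 0.2313]
ee_rot: [0.777, 0.629, 0.0, 0.0]
contact_force: [0.1, 0.3, -0.9]
gripper_width: 0.0854
grasp_force: 0.0
```

Request:
{"name": "carry_out", "arguments": {"steps": [{"hand": 1, "translation": [-0.12, 0.07, 0], "yaw": 0}, {"hand": 1, "translation": [-0.24, 0.15, 0], "yaw": 0}, {"hand": 1, "translation": [-0.36, 0.23, 0], "yaw": 0}, {"hand": 1, "translation": [-0.48, 0.3, 0], "yaw": 0}, {"hand": 1, "translation": [-0.6, 0.38, 0], "yaw": 0}, {"hand": 1, "translation": [-0.73, 0.46, 0], "yaw": 0}, {"hand": 1, "translation": [-0.86, 0.55, 0], "yaw": 0}, {"hand": 1, "translation": [-1, 0.64, 0], "yaw": 0}]}}

```text
t: 4.3
eef_pos: [0.2732, 0.1643, 0.2313]
ee_rot: [0.777, 0.629, 0.0, -0.0]
contact_force: [-0.2, 0.3, -0.5]
gripper_width: 0.0855
grasp_force: 0.0
```

Request:
{"name": "carry_out", "arguments": {"steps": [{"hand": 1, "translation": [-0.12, 0.07, 0], "yaw": 0}, {"hand": 1, "translation": [-0.24, 0.15, 0], "yaw": 0}, {"hand": 1, "translation": [-0.36, 0.23, 0], "yaw": 0}, {"hand": 1, "translation": [-0.48, 0.3, 0], "yaw": 0}, {"hand": 1, "translation": [-0.6, 0.38, 0], "yaw": 0}, {"hand": 1, "translation": [-0.73, 0.46, 0], "yaw": 0}, {"hand": 1, "translation": [-0.86, 0.55, 0], "yaw": 0}, {"hand": 1, "translation": [-1, 0.64, 0], "yaw": 0}]}}

```text
t: 5.3
eef_pos: [0.3148, 0.0531, 0.2313]
ee_rot: [0.777, 0.629, 0.0, 0.0]
contact_force: [0.5, 0.2, -0.6]
gripper_width: 0.0855
grasp_force: 0.0
```

Request:
{"name": "carry_out", "arguments": {"steps": [{"hand": 1, "translation": [-0.12, 0.07, 0], "yaw": 0}, {"hand": 1, "translation": [-0.24, 0.15, 0], "yaw": 0}, {"hand": 1, "translation": [-0.36, 0.23, 0], "yaw": 0}, {"hand": 1, "translation": [-0.48, 0.3, 0], "yaw": 0}, {"hand": 1, "translation": [-0.6, 0.38, 0], "yaw": 0}, {"hand": 1, "translation": [-0.73, 0.46, 0], "yaw": 0}, {"hand": 1, "translation": [-0.86, 0.55, 0], "yaw": 0}, {"hand": 1, "translation": [-1, 0.64, 0], "yaw": 0}]}}

```text
t: 6.3
eef_pos: [0.3564, -0.0581, 0.2313]
ee_rot: [0.777, 0.629, 0.0, -0.0]
contact_force: [-0.2, 0.1, 0.6]
gripper_width: 0.0858
grasp_force: 0.0
```

Request:
{"name": "carry_out", "arguments": {"steps": [{"hand": 1, "translation": [-0.12, 0.07, 0], "yaw": 0}, {"hand": 1, "translation": [-0.24, 0.15, 0], "yaw": 0}, {"hand": 1, "translation": [-0.36, 0.23, 0], "yaw": 0}, {"hand": 1, "translation": [-0.48, 0.3, 0], "yaw": 0}, {"hand": 1, "translation": [-0.6, 0.38, 0], "yaw": 0}, {"hand": 1, "translation": [-0.73, 0.46, 0], "yaw": 0}, {"hand": 1, "translation": [-0.86, 0.55, 0], "yaw": 0}, {"hand": 1, "translation": [-1, 0.64, 0], "yaw": 0}]}}

```text
t: 7.3
eef_pos: [0.3985, -0.1694, 0.2313]
ee_rot: [0.777, 0.629, 0.0, 0.0]
contact_force: [0.3, -0.1, 0.5]
gripper_width: 0.0853
grasp_force: 0.0
```

Request:
{"name": "carry_out", "arguments": {"steps": [{"hand": 1, "translation": [-0.16, 0.11, 0], "yaw": 0}, {"hand": 1, "translation": [-0.32, 0.22, 0], "yaw": 0}, {"hand": 1, "translation": [-0.48, 0.33, 0], "yaw": 0}, {"hand": 1, "translation": [-0.64, 0.44, 0], "yaw": 0}, {"hand": 1, "translation": [-0.8, 0.55, 0], "yaw": 0}, {"hand": 1, "translation": [-0.96, 0.66, 0], "yaw": 0}, {"hand": 1, "translation": [-1, 0.7, 0], "yaw": 0}, {"hand": 1, "translation": [-1, 0.7, 0], "yaw": 0}]}}

```text
t: 8.3
eef_pos: [0.4457, -0.2809, 0.2311]
ee_rot: [0.778, 0.629, 0.0, -0.0]
contact_force: [-0.1, 0.0, -0.5]
gripper_width: 0.0853
grasp_force: 0.0
```

```bash
python3 - <<'E'
from m import *
rel([.446,-.3138,.231],-12)
p=optics.camera("wrist"); save(p,"w1.png")
W,ok=cloud(p); x,y,z=W[...,0],W[...,1],W[...,2]
n=np.hypot(x-.446,y+.314)<.04
P=W[ok&n&(z>.033)&(z<.085)]; print("stone",len(P),rect(P))
P=W[ok&n&(z>.043)&(z<.055)]; print("plinth top",len(P),rect(P))
P=W[ok&(abs(z-.024)<.004)&(abs(x-.445)<.11)&(abs(y+.255)<.14)]; print("glue",len(P),rect(P))
E
```

```text
t 8.3 pos [ 0.4457 -0.2809  0.2311] yhead -12.08 tilt [-0.0004  0.0005 -1.    ] -> shift [-0.321   0.0717  0.0009] yaw -0.00044610857438769357 w 0.0853 gf 0.0 F [-0.0835  0.0206 -0.4854] q [-0.5625  0.2637 -0.1335  1.1742  0.0003  1.2191]
stone 2813 (array([ 447.3, -312.3]), array([43.6, 44. ]), 77.9)
plinth top 973 (array([ 447.3, -312.3]), array([43.8, 43.7]), 77.4)
glue 9778 (array([ 459.4, -255.7]), array([184. ,  64.3]), 78.0)
```

View pics/w1.png

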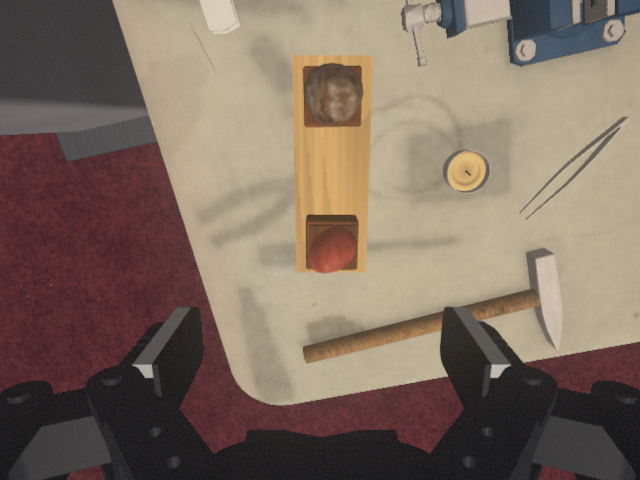

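The wrist view shows the red stone at (333,243) and the egg at (333,95), with a hammer handle near (430,325) that is clear of the fingers. The wrist and top measurements agree to about 1 mm. I'll go down and grip.

Request:
{"name": "carry_out", "arguments": {"steps": [{"hand": 1, "translation": [-0.06, 0.02, 0.12], "yaw": 0}, {"hand": 1, "translation": [-0.12, 0.03, 0.25], "yaw": 0}, {"hand": 1, "translation": [-0.18, 0.05, 0.38], "yaw": 0}, {"hand": 1, "translation": [-0.24, 0.06, 0.5], "yaw": 0}, {"hand": 1, "translation": [-0.31, 0.08, 0.62], "yaw": 0}, {"hand": 1, "translation": [-0.31, 0.08, 0.75], "yaw": 0}, {"hand": 1, "translation": [-0.31, 0.08, 0.88], "yaw": 0}, {"hand": 1, "translation": [-0.31, 0.08, 1], "yaw": 0}]}}

```text
t: 9.35
eef_pos: [0.4469, -0.3125, 0.1304]
ee_rot: [0.777, 0.629, -0.0, -0.0]
contact_force: [-0.2, -0.3, -0.1]
gripper_width: 0.0854
grasp_force: 0.0
```

Request:
{"name": "carry_out", "arguments": {"steps": [{"hand": 1, "translation": [0, 0, 0.14], "yaw": 0}, {"hand": 1, "translation": [0, 0, 0.28], "yaw": 0}, {"hand": 1, "translation": [0, 0, 0.42], "yaw": 0}, {"hand": 1, "translation": [0, 0, 0.56], "yaw": 0}, {"hand": 1, "translation": [0, 0, 0.7], "yaw": 0}, {"hand": 1, "translation": [0, 0, 0.84], "yaw": 0}, {"hand": 1, "translation": [0, 0, 0.95], "yaw": 0}, {"hand": 1, "translation": [0, 0, 1], "yaw": 0}]}}

```text
t: 10.35
eef_pos: [0.4466, -0.3125, 0.0304]
ee_rot: [0.778, 0.629, -0.0, -0.001]
contact_force: [-0.4, -0.3, -0.9]
gripper_width: 0.0853
grasp_force: 0.0
```

Request:
{"name": "carry_out", "arguments": {"steps": [{"hand": 1, "translation": [0, 0, 0.03], "yaw": 0}, {"hand": 0.8, "translation": [0, 0, 0.05], "yaw": 0}, {"hand": 0.3, "translation": [0, 0, 0.05], "yaw": 0}, {"hand": 0.3, "translation": [0, 0, 0.05], "yaw": 0}, {"hand": 0.3, "translation": [0, 0, 0.05], "yaw": 0}, {"hand": 0.3, "translation": [0, 0, 0.05], "yaw": 0}, {"hand": 0.3, "translation": [0, 0, 0.05], "yaw": 0}, {"hand": 0.3, "translation": [0, 0, 0.05], "yaw": 0}], "squeeze": 60}}

```text
t: 11.35
eef_pos: [0.4474, -0.3131, 0.0268]
ee_rot: [0.777, 0.629, 0.0, 0.001]
contact_force: [-0.5, -0.5, 5.7]
gripper_width: 0.0426
grasp_force: 62.3
```

Request:
{"name": "carry_out", "arguments": {"steps": [{"hand": 0.3, "translation": [0, 0, -0.05], "yaw": 0}, {"hand": 0.3, "translation": [0, 0, -0.12], "yaw": 0}, {"hand": 0.3, "translation": [0, 0, -0.25], "yaw": 0}, {"hand": 0.3, "translation": [0, 0, -0.4], "yaw": 0}, {"hand": 0.3, "translation": [0, 0, -0.55], "yaw": 0}, {"hand": 0.3, "translation": [0, 0, -0.7], "yaw": 0}, {"hand": 0.3, "translation": [0, 0, -0.85], "yaw": 0}, {"hand": 0.3, "translation": [0, 0, -1], "yaw": 0}]}}

```text
t: 12.35
eef_pos: [0.447, -0.3128, 0.1274]
ee_rot: [0.777, 0.629, 0.0, 0.0]
contact_force: [0.0, 1.1, -0.5]
gripper_width: 0.043
grasp_force: 61.5
```

Request:
{"name": "carry_out", "arguments": {"steps": [{"hand": 0.3, "translation": [0, 0, -0.12], "yaw": 0}, {"hand": 0.3, "translation": [0, 0, -0.25], "yaw": 0}, {"hand": 0.3, "translation": [0.1, 0, -0.38], "yaw": 0}, {"hand": 0.3, "translation": [0.25, 0, -0.5], "yaw": 0.0}, {"hand": 0.3, "translation": [0.4, 0, -0.62], "yaw": 0}, {"hand": 0.3, "translation": [0.6, 0, -0.75], "yaw": 0}, {"hand": 0.3, "translation": [0.8, 0, -0.88], "yaw": 0}, {"hand": 0.3, "translation": [1, 0, -1], "yaw": 0}]}}

```text
t: 13.35
eef_pos: [0.4682, -0.2133, 0.2273]
ee_rot: [0.777, 0.629, 0.0, 0.0]
contact_force: [-0.7, -0.5, -1.2]
gripper_width: 0.0428
grasp_force: 61.5
```

Request:
{"name": "carry_out", "arguments": {"steps": [{"hand": 0.3, "translation": [0.15, 0, -0.05], "yaw": 0.01}, {"hand": 0.3, "translation": [0.3, 0, -0.1], "yaw": 0.02}, {"hand": 0.3, "translation": [0.45, 0, -0.15], "yaw": 0.04}, {"hand": 0.3, "translation": [0.6, 0, -0.15], "yaw": 0.05}, {"hand": 0.3, "translation": [0.75, 0, -0.15], "yaw": 0.06}, {"hand": 0.3, "translation": [0.9, 0, -0.15], "yaw": 0.08}, {"hand": 0.3, "translation": [1, 0, -0.15], "yaw": 0.1}, {"hand": 0.3, "translation": [1, 0, -0.15], "yaw": 0.1}]}}

```text
t: 14.35
eef_pos: [0.4888, -0.1158, 0.2417]
ee_rot: [0.866, 0.501, 0.0, 0.0]
contact_force: [0.2, -1.0, -1.2]
gripper_width: 0.0427
grasp_force: 61.5
```

```bash
python3 - <<'E'
from m import *
rel([.556,.110,.231],-30)
p=optics.camera("wrist"); save(p,"w2.png"); np.savez("w2.npz",**{k:np.array(p[k]) for k in("img","depth","K","R","t")})
W,ok=cloud(p); x,y,z=W[...,0],W[...,1],W[...,2]
P=W[ok&(abs(z-.052)<.005)&(np.hypot(x-.556,y-.110)<.037)]; print("sock",len(P),rect(P) if len(P)>5 else 0)
P=W[ok&(z>.140)&(z<.152)&(np.hypot(x-.513,y-.04)<.035)]; print("handle",len(P),rect(P) if len(P)>5 else 0)
E
```

```text
t 14.35 pos [ 0.4888 -0.1158  0.2417] yhead -29.91 tilt [ 0.0001 -0.     -1.    ] -> shift [ 2.2925 -0.5439  0.1075] yaw 0.0005245169419017278 w 0.0427 gf 61.483447551727295 F [ 0.2072 -0.9723 -1.2346] q [-0.2327  0.2168 -0.169   1.1848  0.      1.8601]
sock 0 0
handle 167 (array([505.2,  24.8]), array([ 4.7, 12.2]), 63.5)
```

View pics/w2.png

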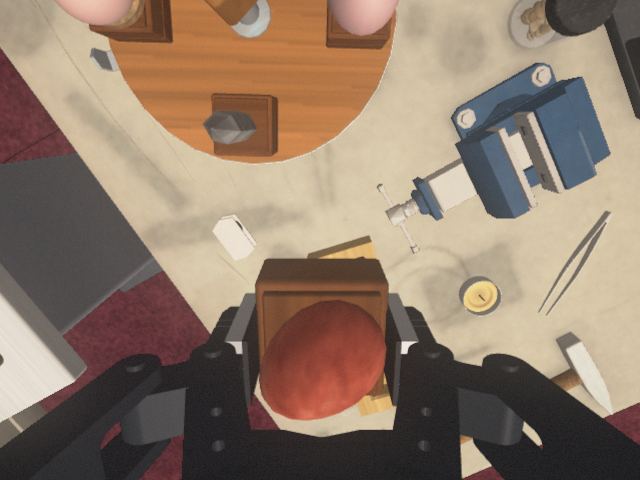

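The stone is held square at (325,350), the pointer shows at (103,60) and the tower at (230,128). The socket is still out of view, so I'll move closer.

Request:
{"name": "carry_out", "arguments": {"steps": [{"hand": 0.3, "translation": [0.12, -0.07, 0], "yaw": 0}, {"hand": 0.3, "translation": [0.25, -0.14, 0], "yaw": 0}, {"hand": 0.3, "translation": [0.4, -0.22, 0], "yaw": 0}, {"hand": 0.3, "translation": [0.55, -0.3, 0], "yaw": 0}, {"hand": 0.3, "translation": [0.7, -0.38, 0], "yaw": 0}, {"hand": 0.3, "translation": [0.85, -0.46, 0], "yaw": 0}, {"hand": 0.3, "translation": [1, -0.54, 0], "yaw": 0}, {"hand": 0.3, "translation": [1, -0.54, 0], "yaw": 0}]}}

```text
t: 15.4
eef_pos: [0.4922, -0.0024, 0.2413]
ee_rot: [0.866, 0.5, -0.0, 0.0]
contact_force: [0.0, -0.6, -1.1]
gripper_width: 0.0426
grasp_force: 61.5
```

```bash
python3 - <<'E'
from m import *
from scipy.optimize import least_squares
rel([.556,.110,.231],-30)
p=optics.camera("wrist"); save(p,"w3.png"); np.savez("w3.npz",**{k:np.array(p[k]) for k in("img","depth","K","R","t")})
W,ok=cloud(p); x,y,z=W[...,0],W[...,1],W[...,2]
P=W[ok&(abs(z-.052)<.005)&(np.hypot(x-.556,y-.110)<.037)]; print("sock",len(P),rect(P) if len(P)>5 else 0,np.median(P[:,2]))
P=W[ok&(z>.140)&(z<.152)&(np.hypot(x-.513,y-.04)<.035)]; print("handle",len(P),rect(P) if len(P)>5 else 0)
P=W[ok&(abs(z-.034)<.003)&(np.hypot(x-.513,y-.04)<.125)]
h=cv2.convexHull((P[:,:2]*1000).astype(np.float32))[:,0]
f=least_squares(lambda q:np.hypot(h[:,0]-q[0],h[:,1]-q[1])-115.5,[513,40],loss="soft_l1"); print("disc circ",f.x,"n",len(h))
P=W[ok&(z>.02)&(z<.036)&(np.hypot(x-.513,y-.04)>.12)&(np.hypot(x-.513,y-.04)<.137)&(x<.43)]; print("ptr",len(P),P[::max(1,len(P)//12)])
E
```

```text
t 15.4 pos [ 0.4922 -0.0024  0.2413] yhead -29.94 tilt [-0.     -0.0001 -1.    ] -> shift [ 1.2926 -0.0082  0.1029] yaw 0.00031284358520582915 w 0.0426 gf 61.49640083312988 F [ 0.0275 -0.5781 -1.0876] q [-0.0048  0.1996 -0.1927  1.1785 -0.0001  2.0886]
sock 2835 (array([556.8, 111.1]), array([44.3, 44. ]), 58.6) 0.05243585797187177
handle 2941 (array([514.1,  41.2]), array([32.1, 31.9]), 13.9)
disc circ [512.6933  41.1661] n 43
ptr 65 [[0.3877 0.0825 0.0295]
 [0.3888 0.0801 0.0312]
 [0.3891 0.0787 0.0293]
 [0.3887 0.0779 0.0296]
 [0.388  0.0776 0.0311]
 [0.3866 0.0773 0.0307]
 [0.3888 0.0753 0.0267]
 [0.3877 0.0757 0.031 ]
 [0.3884 0.0738 0.0229]
 [0.3878 0.0742 0.0287]
 [0.3852 0.0744 0.0274]
 [0.3878 0.0723 0.024 ]
 [0.3871 0.072  0.0258]]
```

View pics/w3.png

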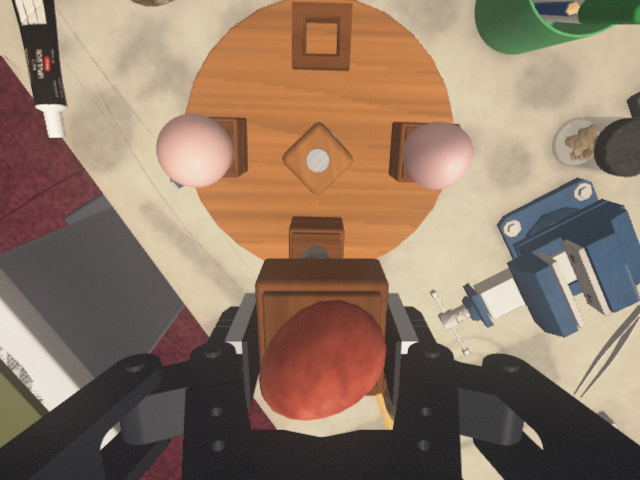

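The empty socket is at (322,37), the handle at (318,158) and the plinths are aligned. I'll check the stone's offset in the hand using the same picture.

```bash
python3 - <<'E'
from m import *
p=dict(np.load("w3.npz")); W,ok=cloud(p)
s=ctrl.sense(); R=Ro.from_quat(s["ee_rot"]).as_matrix(); T=(W-s["eef_pos"])@R
m=ok&(abs(T[...,1])<.03)&(abs(T[...,0])<.05)&(T[...,2]<.03)&(T[...,2]>-.06)
for lo in np.arange(-.045,.01,.003):
    k=m&(T[...,2]>=lo)&(T[...,2]<lo+.003)&(abs(T[...,1])<.015)
    a=T[k]; 
    if len(a)>20: print("z",round(lo,3),len(a),"x max",np.percentile(a[:,0],[50,98]))
k=m&(T[...,0]>.010)&(T[...,2]>-.03); a=T[k]; print("y range",np.percentile(a[:,1],[1,99]),len(a))
rel([.5567,.1108,.16],-31.3)
E
```

```text
z -0.045 3122 x max [0.0064 0.0147]
z -0.042 2082 x max [0.0122 0.0178]
z -0.039 1135 x max [0.0165 0.0198]
z -0.036 672 x max [0.0182 0.0205]
z -0.033 229 x max [0.0188 0.0206]
z -0.03 40 x max [0.0186 0.0198]
z -0.027 1453 x max [0.0179 0.0201]
z -0.024 913 x max [0.0207 0.0228]
z -0.021 546 x max [0.0225 0.0232]
z -0.018 308 x max [0.0228 0.0232]
z -0.015 265 x max [0.0228 0.0232]
z -0.012 250 x max [0.0228 0.0232]
z -0.009 263 x max [0.0227 0.0232]
z -0.006 227 x max [0.0227 0.0231]
z -0.003 198 x max [0.0227 0.0232]
y range [-0.0279  0.0264] 7777
t 15.45 pos [ 0.4922 -0.0031  0.2413] yhead -29.99 tilt [-0.0001 -0.0005 -1.    ] -> shift [ 1.3094 -0.0105  0.8124] yaw 0.007281646843020597 w 0.0428 gf 61.49548888206482 F [-0.3428  0.3582 -0.8516] q [-0.006   0.1996 -0.1927  1.1785 -0.0005  2.0882]
```

Request:
{"name": "carry_out", "arguments": {"steps": [{"hand": 0.3, "translation": [0.1, 0, 0], "yaw": 0}, {"hand": 0.3, "translation": [0.25, 0, 0], "yaw": 0}, {"hand": 0.3, "translation": [0.4, 0, 0], "yaw": 0}, {"hand": 0.3, "translation": [0.55, 0, 0], "yaw": 0}, {"hand": 0.3, "translation": [0.7, 0, 0], "yaw": 0}, {"hand": 0.3, "translation": [0.85, 0, 0], "yaw": 0}, {"hand": 0.3, "translation": [0.95, 0, 0], "yaw": 0}, {"hand": 0.3, "translation": [1, -0.01, 0], "yaw": 0.007}]}}

```text
t: 16.45
eef_pos: [0.5417, 0.084, 0.2412]
ee_rot: [0.872, 0.49, -0.0, 0.0]
contact_force: [0.1, 0.6, -1.5]
gripper_width: 0.0424
grasp_force: 61.5
```

Request:
{"name": "carry_out", "arguments": {"steps": [{"hand": 0.3, "translation": [0.15, 0, 0], "yaw": 0}, {"hand": 0.3, "translation": [0.3, 0, 0.1], "yaw": 0}, {"hand": 0.3, "translation": [0.3, 0, 0.25], "yaw": 0}, {"hand": 0.3, "translation": [0.3, 0, 0.4], "yaw": 0}, {"hand": 0.3, "translation": [0.3, 0, 0.55], "yaw": 0}, {"hand": 0.3, "translation": [0.3, 0, 0.7], "yaw": 0}, {"hand": 0.3, "translation": [0.3, 0, 0.85], "yaw": 0}, {"hand": 0.3, "translation": [0.3, 0, 1], "yaw": 0}]}}

```text
t: 17.45
eef_pos: [0.5569, 0.109, 0.1403]
ee_rot: [0.872, 0.49, 0.0, 0.0]
contact_force: [0.2, 0.7, -0.9]
gripper_width: 0.0427
grasp_force: 61.5
```

Request:
{"name": "carry_out", "arguments": {"steps": [{"hand": 0.3, "translation": [0, 0, 0.12], "yaw": 0}, {"hand": 0.3, "translation": [0, 0, 0.25], "yaw": 0}, {"hand": 0.3, "translation": [0, 0, 0.38], "yaw": 0}, {"hand": 0.3, "translation": [0, 0, 0.5], "yaw": 0}, {"hand": 0.3, "translation": [0, 0, 0.6], "yaw": 0}, {"hand": 0.3, "translation": [0, 0, 0.65], "yaw": 0}, {"hand": 0.3, "translation": [0, 0, 0.65], "yaw": 0}, {"hand": 0.3, "translation": [0, 0, 0.65], "yaw": 0}]}}

```text
t: 18.45
eef_pos: [0.5574, 0.1091, 0.0767]
ee_rot: [0.872, 0.49, 0.0, 0.0]
contact_force: [-0.3, -0.6, -1.2]
gripper_width: 0.0426
grasp_force: 61.5
```

```bash
python3 - <<'E'
from m import *
rel([.5565,.1104,.0545],-31.3)
p=optics.camera("scene"); W,ok=cloud(p); save(p,"s4.png")
P=W[ok&(W[...,2]>.140)&(W[...,2]<.152)&(np.hypot(W[...,0]-.513,W[...,1]-.04)<.035)]; print("handle",len(P),rect(P) if len(P)>5 else 0)
E
```

```text
t 18.45 pos [0.5574 0.1091 0.0767] yhead -31.32 tilt [ 0.0008  0.0002 -1.    ] -> shift [ 0.006  -0.0142  0.222 ] yaw -0.00013255509954335467 w 0.0426 gf 61.498589515686035 F [-0.3492 -0.5718 -1.1754] q [ 0.1934  0.4383 -0.2966  0.835   0.      2.3109]
handle 136 (array([513.1,  39.5]), array([36.3, 31.9]), 17.3)
```

Request:
{"name": "carry_out", "arguments": {"steps": [{"hand": 0.3, "translation": [0, -0.01, 0.02], "yaw": 0}, {"hand": 0.3, "translation": [0, -0.01, 0.04], "yaw": 0}, {"hand": 0.3, "translation": [0, -0.01, 0.06], "yaw": 0}, {"hand": 0.3, "translation": [0, -0.01, 0.08], "yaw": 0}, {"hand": 0.3, "translation": [0, -0.01, 0.1], "yaw": 0}, {"hand": 0.3, "translation": [0, -0.01, 0.12], "yaw": 0}, {"hand": 0.3, "translation": [0, -0.01, 0.13], "yaw": 0}, {"hand": 0.3, "translation": [0, -0.01, 0.14], "yaw": 0}]}}

```text
t: 19.5
eef_pos: [0.5583, 0.1088, 0.0659]
ee_rot: [0.872, 0.49, 0.002, 0.002]
contact_force: [-3.4, -4.3, 23.2]
gripper_width: 0.0425
grasp_force: 64.3
```

Request:
{"name": "carry_out", "arguments": {"steps": [{"hand": 0.3, "translation": [0, 0, -0.03], "yaw": 0}, {"hand": 0.3, "translation": [-0.01, -0.01, -0.03], "yaw": 0}, {"hand": 0.3, "translation": [-0.012, -0.01, -0.03], "yaw": 0}, {"hand": 0.3, "translation": [-0.012, -0.01, -0.01], "yaw": 0}, {"hand": 0.3, "translation": [-0.012, -0.01, 0], "yaw": 0}, {"hand": 0.3, "translation": [-0.012, -0.01, 0.01], "yaw": 0}, {"hand": 0.3, "translation": [-0.012, -0.01, 0.02], "yaw": 0}, {"hand": 0.3, "translation": [-0.012, -0.01, 0.02], "yaw": 0}]}}

```text
t: 20.5
eef_pos: [0.5561, 0.1106, 0.0604]
ee_rot: [0.872, 0.49, 0.002, -0.001]
contact_force: [3.6, 4.5, 1.1]
gripper_width: 0.0429
grasp_force: 61.9
```

```bash
python3 - <<'E'
from m import *
rel([.5565,.1104,.0545],-31.3)
for n in ["top","scene"]:
    p=optics.camera(n); W,ok=cloud(p); save(p,n+"5.png"); np.savez(n+"5.npz",**{k:np.array(p[k]) for k in("img","depth","K","R","t")})
    P=W[ok&(W[...,2]>.140)&(W[...,2]<.152)&(np.hypot(W[...,0]-.513,W[...,1]-.04)<.035)]; print("handle",len(P),rect(P) if len(P)>5 else 0)
a=cv2.imread("pics/scene5.png")[120:320,200:400]; b=cv2.imread("pics/top5.png")[140:340,190:390]
cv2.imwrite("pics/c5.png",cv2.resize(np.hstack([a,b]),None,fx=2,fy=2,interpolation=cv2.INTER_CUBIC))
E
```

```text
t 20.5 pos [0.5561 0.1106 0.0604] yhead -31.28 tilt [ 0.0024  0.003  -1.    ] -> shift [0.0003 0.0043 0.0592] yaw 8.648964406595559e-05 w 0.0429 gf 61.873472929000854 F [3.6216 4.4573 1.1138] q [ 0.1949  0.4519 -0.3232  0.7928  0.0024  2.3117]
handle 279 (array([514.2,  39.7]), array([33. , 32.3]), 16.0)
handle 134 (array([513.2,  38.6]), array([35.2, 32.1]), 12.1)
```

View pics/c5.png

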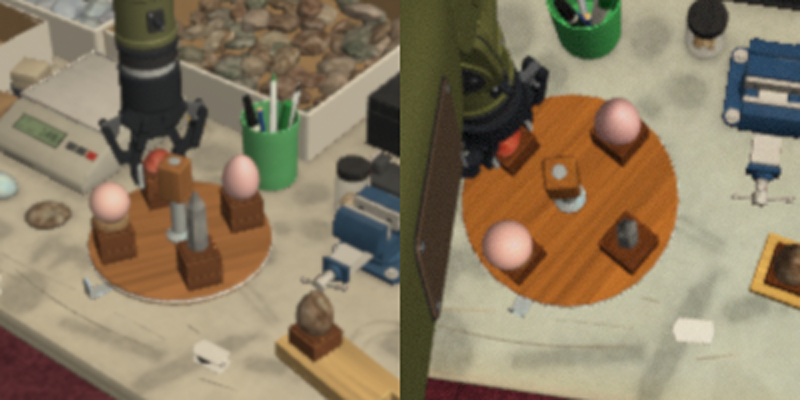

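The tenon has entered the socket about 8 mm with almost no vertical force. There is a slight outward load, so I'll ease back 0.5 mm and push it home.

Request:
{"name": "carry_out", "arguments": {"steps": [{"hand": 0.3, "translation": [0.005, 0, 0.01], "yaw": 0}, {"hand": 0.3, "translation": [0.005, 0, 0.02], "yaw": 0}, {"hand": 0.3, "translation": [0.005, 0, 0.03], "yaw": 0}, {"hand": 0.3, "translation": [0.005, 0, 0.04], "yaw": 0}, {"hand": 0.3, "translation": [0.005, 0, 0.05], "yaw": 0}, {"hand": 0.3, "translation": [0.005, 0, 0.055], "yaw": 0}, {"hand": 0.3, "translation": [0.005, 0, 0.06], "yaw": 0}, {"hand": 0.3, "translation": [0.005, 0, 0.06], "yaw": 0}]}}

```text
t: 21.6
eef_pos: [0.5561, 0.1107, 0.0549]
ee_rot: [0.872, 0.49, 0.002, -0.0]
contact_force: [3.0, 4.7, 5.0]
gripper_width: 0.0426
grasp_force: 62.5
```

Request:
{"name": "carry_out", "arguments": {"steps": [{"hand": 0.3, "translation": [0.005, 0, 0.005], "yaw": 0}, {"hand": 0.3, "translation": [0.005, 0, 0.01], "yaw": 0}, {"hand": 0.3, "translation": [0.005, 0, 0.015], "yaw": 0}, {"hand": 0.3, "translation": [0.005, 0, 0.02], "yaw": 0}, {"hand": 0.3, "translation": [0.005, 0, 0.02], "yaw": 0}, {"hand": 0.3, "translation": [0.005, 0, 0.02], "yaw": 0}, {"hand": 0.3, "translation": [0.005, 0, 0.02], "yaw": 0}, {"hand": 0.3, "translation": [0.005, 0, 0.02], "yaw": 0}]}}

```text
t: 22.6
eef_pos: [0.5563, 0.1106, 0.0548]
ee_rot: [0.872, 0.49, 0.002, 0.0]
contact_force: [-1.4, 2.2, 17.5]
gripper_width: 0.0428
grasp_force: 63.9
```

Request:
{"name": "carry_out", "arguments": {"steps": [{"hand": 0.3, "translation": [0, 0, -0.015], "yaw": 0}, {"hand": 0.55, "translation": [0, 0, -0.015], "yaw": 0}, {"hand": 0.6, "translation": [0, 0, -0.015], "yaw": 0}, {"hand": 0.7, "translation": [0, 0, -0.015], "yaw": 0}, {"hand": 0.8, "translation": [0, 0, -0.015], "yaw": 0}, {"hand": 0.8, "translation": [0, 0, -0.015], "yaw": 0}, {"hand": 0.8, "translation": [0, 0, -0.015], "yaw": 0}, {"hand": 0.8, "translation": [0, 0, -0.015], "yaw": 0}]}}

```text
t: 23.6
eef_pos: [0.5552, 0.1099, 0.0538]
ee_rot: [0.872, 0.49, 0.0, 0.0]
contact_force: [0.2, 0.3, 1.1]
gripper_width: 0.0682
grasp_force: 0.0
```

Request:
{"name": "carry_out", "arguments": {"steps": [{"hand": 0.8, "translation": [0, 0, -0.08], "yaw": 0}, {"hand": 0.8, "translation": [0, 0, -0.18], "yaw": 0}, {"hand": 0.8, "translation": [0, 0, -0.3], "yaw": 0}, {"hand": 0.8, "translation": [0, 0, -0.44], "yaw": 0}, {"hand": 0.8, "translation": [0, 0, -0.58], "yaw": 0}, {"hand": 0.8, "translation": [0, 0, -0.72], "yaw": 0}, {"hand": 0.8, "translation": [0, 0, -0.86], "yaw": 0}, {"hand": 0.8, "translation": [0, 0, -1], "yaw": 0}]}}

```text
t: 24.6
eef_pos: [0.5552, 0.1099, 0.1548]
ee_rot: [0.872, 0.49, 0.0, 0.0]
contact_force: [-0.1, 0.6, -0.5]
gripper_width: 0.068
grasp_force: 0.0
```

Request:
{"name": "carry_out", "arguments": {"steps": [{"hand": 0.9, "translation": [-0.08, 0, -0.12], "yaw": 0}, {"hand": 0.9, "translation": [-0.2, 0, -0.24], "yaw": 0}, {"hand": 0.9, "translation": [-0.34, 0, -0.36], "yaw": 0}, {"hand": 0.9, "translation": [-0.48, 0, -0.48], "yaw": 0}, {"hand": 0.9, "translation": [-0.62, 0, -0.6], "yaw": 0}, {"hand": 0.9, "translation": [-0.76, 0, -0.72], "yaw": 0}, {"hand": 0.9, "translation": [-0.9, 0, -0.84], "yaw": 0}, {"hand": 0.9, "translation": [-1, 0, -0.84], "yaw": 0}]}}

```text
t: 25.6
eef_pos: [0.5034, 0.0238, 0.239]
ee_rot: [0.872, 0.49, 0.001, 0.0]
contact_force: [0.1, 0.2, 0.0]
gripper_width: 0.0769
grasp_force: 0.0
```

Request:
{"name": "carry_out", "arguments": {"steps": [{"hand": 0.9, "translation": [-0.12, 0, 0], "yaw": 0}, {"hand": 0.9, "translation": [-0.26, 0, 0], "yaw": 0}, {"hand": 0.9, "translation": [-0.4, 0, 0], "yaw": 0}, {"hand": 0.9, "translation": [-0.54, 0, 0], "yaw": 0}, {"hand": 0.9, "translation": [-0.6, 0, 0], "yaw": 0}, {"hand": 0.9, "translation": [-0.6, 0, 0], "yaw": 0}, {"hand": 0.9, "translation": [-0.6, 0, 0], "yaw": 0}, {"hand": 0.9, "translation": [-0.6, 0, 0], "yaw": 0}]}}

```text
t: 26.6
eef_pos: [0.4722, -0.0265, 0.2378]
ee_rot: [0.872, 0.49, 0.0, -0.0]
contact_force: [-0.5, 0.1, 0.4]
gripper_width: 0.077
grasp_force: 0.0
```

```bash
python3 - <<'E'
from m import *
from scipy.optimize import least_squares
p=optics.camera("wrist"); save(p,"w6.png"); np.savez("w6.npz",**{k:np.array(p[k]) for k in("img","depth","K","R","t")})
W,ok=cloud(p); x,y,z=W[...,0],W[...,1],W[...,2]; S=np.array([.5565,.111])
near=ok&(np.hypot(x-S[0],y-S[1])<.037)
P=W[near&(abs(z-.079)<.004)]; print("plinth step/top z",len(P),np.median(P[:,2]))
P=W[near&(z>.06)&(z<.083)]; print("plinth",rect(P))
P=W[near&(z>.088)]; print("stone top z",P[:,2].max(),np.percentile(P[:,2],98))
P=W[ok&(z>.142)&(z<.150)&(np.hypot(x-.513,y-.04)<.035)]; h=rect(P); print("handle",len(P),h)
P=W[ok&(abs(z-.034)<.003)&(np.hypot(x-.513,y-.04)<.125)]
h2=cv2.convexHull((P[:,:2]*1000).astype(np.float32))[:,0]
f=least_squares(lambda q:np.hypot(h2[:,0]-q[0],h2[:,1]-q[1])-115.5,[513,40],loss="soft_l1"); print("disc",f.x,len(h2))
rel([.5138,.0405,.2],h[2])
for n in ["w3","w6"]:
    p=dict(np.load(n+".npz")); W,ok=cloud(p); x,y,z=W[...,0],W[...,1],W[...,2]
    P=W[ok&(z>.018)&(z<.036)&(np.hypot(x-.5138,y-.0405)>.1195)&(np.hypot(x-.5138,y-.0405)<.14)&(x<.42)]
    if len(P)>5: print("ptr",n,len(P),rect(P)); k=P[np.hypot(P[:,0]-.5138,P[:,1]-.0405)>.128]; print(k.mean(0),np.degrees(np.arctan2(P[:,1]-.0405,P[:,0]-.5138)).mean(),np.degrees(np.arctan2(k[:,1]-.0405,k[:,0]-.5138)).mean())
E
```

```text
plinth step/top z 785 0.07747163537119332
plinth (array([546.3,  95.6]), array([ 9.6, 43.5]), 58.6)
stone top z 0.09482712351719443 0.09413067818955531
handle 3365 (array([514.1,  41.4]), array([32. , 31.9]), 13.2)
disc [514.7075  42.1682] 47
t 26.65 pos [ 0.4722 -0.0265  0.2378] yhead -31.29 tilt [ 0.0001  0.0001 -1.    ] -> shift [0.7884 0.0076 0.3779] yaw -0.2471892706006568 w 0.0767 gf 0.0 F [-0.2709 -1.1211  0.0526] q [-0.0561  0.1681 -0.2421  1.1605  0.0001  2.0609]
ptr w3 69 (array([387.5,  76.8]), array([11.1,  3.5]), 72.3)
[0.3877 0.0757 0.0277] 164.39416427840877 164.39416427840877
ptr w6 151 (array([388.4,  78.9]), array([15.9,  3.9]), 74.9)
[0.3888 0.0788 0.0261] 162.95854270762732 162.95854270762732
```

View pics/w6.png

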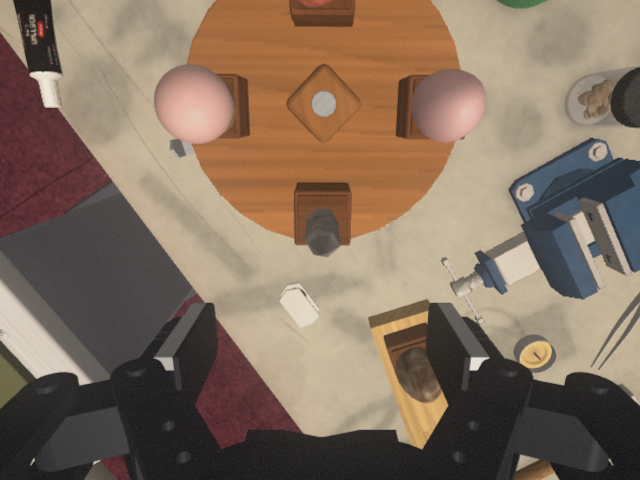

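The stone is standing in the socket and released: its plinth shows at (322,10), square with the block, and its top is at z ≈ 0.095+. The pointer is at (182,147). Next I'll grip the handle.

Request:
{"name": "carry_out", "arguments": {"steps": [{"hand": 0.8, "translation": [0.12, 0, 0], "yaw": -0.04}, {"hand": 0.8, "translation": [0.24, 0, 0], "yaw": -0.08}, {"hand": 0.8, "translation": [0.36, 0, 0], "yaw": -0.12}, {"hand": 0.8, "translation": [0.48, 0, 0], "yaw": -0.16}, {"hand": 0.8, "translation": [0.6, 0, 0], "yaw": -0.2}, {"hand": 0.8, "translation": [0.72, 0.01, 0], "yaw": -0.24}, {"hand": 0.8, "translation": [0.79, 0.01, 0], "yaw": -0.248}, {"hand": 0.8, "translation": [0.79, 0.01, 0], "yaw": -0.248}]}}

```text
t: 27.65
eef_pos: [0.514, 0.0406, 0.2377]
ee_rot: [0.621, 0.784, -0.0, -0.0]
contact_force: [-0.3, -0.1, -0.7]
gripper_width: 0.0681
grasp_force: 0.0
```

```bash
python3 - <<'E'
from m import *
rel([.5141,.0406,.108],13.4)
E
```

```text
t 27.65 pos [0.514  0.0406 0.2377] yhead 13.29 tilt [-0.0003 -0.0001 -1.    ] -> shift [-0.0002  0.0011  1.2965] yaw -0.0006350739424036868 w 0.0681 gf 0.0 F [-0.3413 -0.136  -0.6956] q [ 0.0789  0.2415 -0.1467  1.1828 -0.0001  1.4178]
```

Request:
{"name": "carry_out", "arguments": {"steps": [{"hand": 0.8, "translation": [0, 0, 0.12], "yaw": 0}, {"hand": 0.8, "translation": [0, 0, 0.25], "yaw": 0}, {"hand": 0.8, "translation": [0, 0, 0.38], "yaw": 0}, {"hand": 0.8, "translation": [0, 0, 0.5], "yaw": 0}, {"hand": 0.8, "translation": [0, 0, 0.62], "yaw": 0}, {"hand": 0.8, "translation": [0, 0, 0.75], "yaw": 0}, {"hand": 0.8, "translation": [0, 0, 0.88], "yaw": 0}, {"hand": 0.8, "translation": [0, 0, 1], "yaw": 0}]}}

```text
t: 28.65
eef_pos: [0.5138, 0.0402, 0.1369]
ee_rot: [0.62, 0.784, -0.0, -0.0]
contact_force: [-0.3, -0.0, -0.6]
gripper_width: 0.0683
grasp_force: 0.0
```

Request:
{"name": "carry_out", "arguments": {"steps": [{"hand": 0.8, "translation": [0, 0, 0.15], "yaw": 0}, {"hand": 0.7, "translation": [0, 0, 0.3], "yaw": 0}, {"hand": 0.5, "translation": [0, 0, 0.3], "yaw": 0}, {"hand": 0.2, "translation": [0, 0, 0.3], "yaw": 0}, {"hand": 0.2, "translation": [0, 0, 0.3], "yaw": 0}, {"hand": 0.2, "translation": [0, 0, 0.3], "yaw": 0}, {"hand": 0.2, "translation": [0, 0, 0.3], "yaw": 0}, {"hand": 0.2, "translation": [0, 0, 0.3], "yaw": 0}], "squeeze": 40}}

```text
t: 29.65
eef_pos: [0.5149, 0.0405, 0.1078]
ee_rot: [0.62, 0.784, 0.001, 0.0]
contact_force: [4.8, 0.5, -7.2]
gripper_width: 0.0314
grasp_force: 43.5
```

Request:
{"name": "carry_out", "arguments": {"steps": [{"hand": 0.2, "translation": [0, 0, 0], "yaw": -0.015}, {"hand": 0.2, "translation": [0, 0, 0], "yaw": -0.04}, {"hand": 0.2, "translation": [0, 0, 0], "yaw": -0.07}, {"hand": 0.2, "translation": [0, 0, 0], "yaw": -0.1}, {"hand": 0.2, "translation": [0, 0, 0], "yaw": -0.13}, {"hand": 0.2, "translation": [0, 0, 0], "yaw": -0.16}, {"hand": 0.2, "translation": [0, 0, 0], "yaw": -0.18}, {"hand": 0.2, "translation": [0, 0, 0], "yaw": -0.2}]}}

```text
t: 30.65
eef_pos: [0.5153, 0.0408, 0.1078]
ee_rot: [0.347, 0.938, 0.001, 0.001]
contact_force: [6.1, 3.1, -9.4]
gripper_width: 0.0312
grasp_force: 43.4
```

Request:
{"name": "carry_out", "arguments": {"steps": [{"hand": 0.2, "translation": [0, 0, 0], "yaw": -0.02}, {"hand": 0.2, "translation": [0, 0, 0], "yaw": -0.05}, {"hand": 0.2, "translation": [0, 0, 0], "yaw": -0.08}, {"hand": 0.2, "translation": [0, 0, 0], "yaw": -0.11}, {"hand": 0.2, "translation": [0, 0, 0], "yaw": -0.14}, {"hand": 0.2, "translation": [0, 0, 0], "yaw": -0.17}, {"hand": 0.2, "translation": [0, 0, 0], "yaw": -0.19}, {"hand": 0.2, "translation": [0, 0, 0], "yaw": -0.2}]}}

```text
t: 31.65
eef_pos: [0.5156, 0.0413, 0.1078]
ee_rot: [0.04, 0.999, 0.001, 0.001]
contact_force: [6.7, 4.2, -9.1]
gripper_width: 0.0314
grasp_force: 43.3
```

Request:
{"name": "carry_out", "arguments": {"steps": [{"hand": 0.2, "translation": [0, 0, 0], "yaw": -0.02}, {"hand": 0.2, "translation": [0, 0, 0], "yaw": -0.05}, {"hand": 0.2, "translation": [0, 0, 0], "yaw": -0.08}, {"hand": 0.2, "translation": [0, 0, 0], "yaw": -0.11}, {"hand": 0.2, "translation": [0, 0, 0], "yaw": -0.14}, {"hand": 0.2, "translation": [0, 0, 0], "yaw": -0.16}, {"hand": 0.2, "translation": [0, 0, 0], "yaw": -0.175}, {"hand": 0.2, "translation": [0, 0, 0], "yaw": -0.18}]}}

```text
t: 32.65
eef_pos: [0.5155, 0.0417, 0.1079]
ee_rot: [-0.24, 0.971, 0.001, 0.002]
contact_force: [6.8, 6.7, -9.3]
gripper_width: 0.0311
grasp_force: 43.4
```

```bash
python3 - <<'E'
from m import *
rel([.5141,.0406,.108],118.1)
c=np.array([.5141,.0406])
for n in ["top","scene","wrist"]:
    p=optics.camera(n); save(p,n+"7.png"); np.savez(n+"7.npz",**{k:np.array(p[k]) for k in("img","depth","K","R","t")})
    W,ok=cloud(p); x,y,z=W[...,0],W[...,1],W[...,2]
    r=np.hypot(x-c[0],y-c[1]); a=np.degrees(np.arctan2(y-c[1],x-c[0]))
    P=W[ok&(z>.018)&(z<.036)&(r>.1195)&(r<.137)&(abs(a-163)<12)]
    if len(P)>5: print(n,"ptr",len(P),rect(P),np.degrees(np.arctan2(P[:,1]-c[1],P[:,0]-c[0])).mean())
    k=ok&(r>.055)&(r<.115)&(abs(a-163)<25)
    for lo,hi in((.06,.0835),(.048,.083),(.086,.110)):
        P=W[k&(z>lo)&(z<hi)]
        if len(P)>20: q=rect(P); print(n,lo,len(P),q,np.degrees(np.arctan2(q[0][1]/1e3-c[1],q[0][0]/1e3-c[0])),P[:,2].max())
a=cv2.imread("pics/scene7.png")[120:320,200:400]; b=cv2.imread("pics/top7.png")[140:340,190:390]
cv2.imwrite("pics/c7.png",cv2.resize(np.hstack([a,b]),None,fx=2,fy=2,interpolation=cv2.INTER_CUBIC))
E
```

```text
t 32.65 pos [0.5155 0.0417 0.1079] yhead 117.8 tilt [ 0.0026  0.003  -1.    ] -> shift [ 0.0176 -0.0035 -0.0016] yaw -0.0016611500492418132 w 0.0311 gf 43.35612595081329 F [ 6.8404  6.6828 -9.2627] q [ 0.0791  0.3301 -0.38    0.8578  0.0027 -0.4061]
top 0.06 45 (array([435.7,  44.5]), array([40.3, 10.4]), 7.6) 177.15217477981136 0.08077672773489811
top 0.048 55 (array([434.3,  44.9]), array([42.8, 10.6]), 5.7) 176.91561636006315 0.08077672773489811
top 0.086 29 (array([442.2,  45. ]), array([19.5,  5.5]), 15.9) 176.49808857350862 0.0955401047106847
scene ptr 17 (array([387.4,  78. ]), array([16.1,  3.7]), 72.9) 164.01331597573326
scene 0.06 207 (array([422.3,  58.9]), array([33.1, 55.8]), 26.8) 168.72607995336386 0.08272609933741279
scene 0.048 281 (array([421.9,  60.1]), array([33.3, 58.1]), 26.2) 168.05811057052202 0.08272609933741279
scene 0.086 165 (array([433.1,  60.6]), array([29. , 42.7]), 39.4) 166.13031356149497 0.10501806910546616
wrist ptr 434 (array([388.4,  79.6]), array([16.3,  3.9]), 74.1) 163.05157751297844
wrist 0.06 3865 (array([436.3,  64.5]), array([44.4, 44.2]), 72.9) 162.92314988172308 0.08269970655031308
wrist 0.048 4042 (array([436.1,  64.5]), array([44.4, 44.6]), 72.9) 162.96439835546738 0.08269970655031308
wrist 0.086 7825 (array([436.8,  63.3]), array([34.2, 42.5]), 16.3) 163.63454026675234 0.10454266903385145
```

View pics/c7.png

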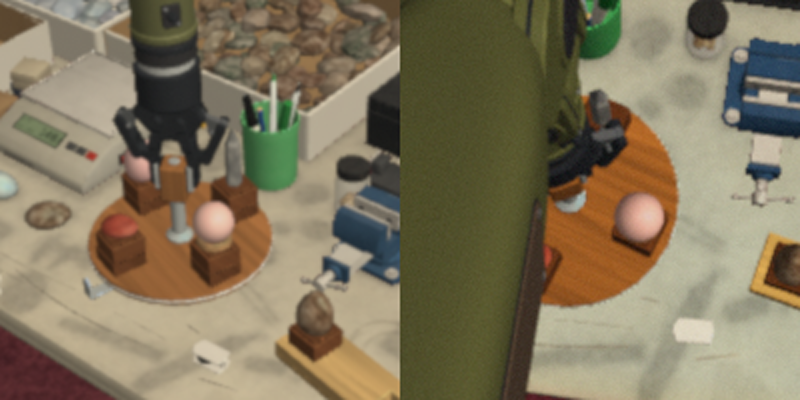

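View pics/wrist7.png

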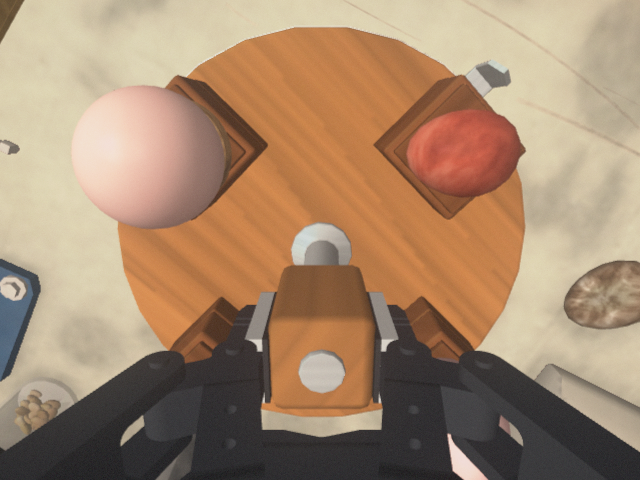

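The wrist view shows the red stone's plinth (450,145) in line with the pointer (490,75): 162.95° against 163.05°. Last check: whether it is fully home, by comparing its plinth height with a fixed neighbour in the same picture.

```bash
python3 - <<'E'
from m import *
p=dict(np.load("wrist7.npz")); W,ok=cloud(p); x,y,z=W[...,0],W[...,1],W[...,2]; c=np.array([.5141,.0406])
for n,a in(("red",163),("neigh",253)):
    u=np.array([np.cos(np.radians(a)),np.sin(np.radians(a))]); d=W[...,:2]-c-.082*u
    R=d@u; T=d@np.array([-u[1],u[0]])
    k=ok&(np.maximum(abs(R),abs(T))<.0185)&(z>.074)&(z<.084); k2=ok&(np.maximum(abs(R),abs(T))<.030)&(z>.030)&(z<.037)
    print(n,k.sum(),np.percentile(z[k],[25,50,75]),"step", np.median(z[ok&(np.maximum(abs(R),abs(T))<.0215)&(np.maximum(abs(R),abs(T))>.0195)&(z>.070)]),"disc",np.median(z[k2]))
E
```

```text
red 1296 [0.0801 0.0806 0.081 ] step 0.07639298606763208 disc 0.03464780298735009
neigh 184 [0.0802 0.0808 0.0813] step 0.11626533049240112 disc 0.03464780499704166
```

```bash
python3 -c "
from cell import ctrl
print(ctrl.job_done())"
```

```text
the job is handed in; nothing more can be done
None
```

I handed the job in, but it gave back no verdict. At hand-in the stone's plinth top was level with a fixed neighbour's, so it is fully home; it was in line with the pointer to about 0.1°, and the fingers gripped the centre handle at about 43 N.

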